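Ease open the spring lid of the wide box

TASK

Open the wider of the two steel boxes with black lids, so that the cups inside are at hand: press the push button in its lid, keep the hand on the lid and let it rise gently under its spring instead of letting it fly open, until it stands fully open by itself. Leave the narrower box shut.

Things in the scene. Friction and masses are not known exactly. Their poses are not given: they have to be found in the camera images.
- wide_box: The WIDE box: brushed steel, 150 mm deep (front to hinge), 200 mm wide, 85 mm high, held fast on the table, with a flat black lid 8 mm thick that is hinged along the back. Origin: centre of its underside; x points to the hinge side, z up. The two boxes stand side by side, either one at the left.
- wide_button_top (a point): Top centre of the round steel button (34 mm across) in the wide box's lid, on its middle line, 128 mm from the hinge axis, 24 mm from the lid's front edge, 8 mm proud of the lid, 101 mm over the table when shut. Moves with the lid; lid shut: x points to the hinge, z up.
- wide_button (a joint): How far the wide box's button is in, m: 0 out, 0.006 home (about 2.2 N); the catch is free beyond 0.004. Pressing harder only presses the shut lid on the box. The lid's spring is stronger (4 N up at the button): raise a finger slowly from the pressed button and the lid rises with it, button still in. Once the front is up 10 mm the catch cannot take hold again.
- wide_lid_hinge (a point): Middle of the hinge axis of the wide box's lid, at the back top edge of the box, 85 mm over the table; does not move with the lid. x points from the button's side to the back, y along the hinge axis, z up.
- wide_lid (a joint): Opening angle of the wide lid, rad: 0 shut, 1.75 at its stop, leaning 10 degrees back. The front edge swings up and back. The spring opens it all the way by itself, hard when shut, fading as it opens (0.6 N m at 0, 0.3 at 0.9, 0.02 at 1.75). Let go near shut it flies open (over 6 rad/s); let go past about 0.9 rad it swings on to its stop at about 3 rad/s, which is gentle enough.
- small_lid (a joint): Opening angle in rad of the lid of the NARROW box, which stays shut (0): same build and button, also 150 mm deep and 85 mm high, but only 130 mm wide.

How it is judged (in metres and radians):
On the way:
1. the lid has come up off its catch (past 0.3 rad) and is still held in check by the hand (value of joint wide_lid above 0.3 rad and velocity of joint wide_lid below 3 rad/s and contact force between any of the fingers, the arm and anything else above 0.05 N), for 0.05 s.
At the end, for the whole second after the job is handed in: The wide box's lid stands open by itself (over 1.4 rad) and still, and the narrow box's lid is shut (value of joint wide_lid above 1.4 rad and not (velocity of joint wide_lid above 0.2 rad/s) and value of joint small_lid below 0.05 rad); the robot touches nothing.
It fails at once if the wide box's lid flies open (faster than 4.5 rad/s) (velocity of joint wide_lid above 4.5 rad/s).
It fails at once if the narrow box is opened (lid over 0.15 rad) (value of joint small_lid above 0.15 rad).
It also fails if it takes over 37 s, if anything falls off the work surface, if the arm or the gripper's body presses on something with over 40 N, if the wrist force passes 120 N, or if a joint passes its speed limit or range.

ROBOT

A 6-joint arm with a two-finger parallel gripper is mounted at the origin on a cart in front of the work surface, level with it; the furniture and walls round the work are solid. World frame = base frame: x ahead of the robot, y to its left, z up, the work surface at z = 0. Lengths are in m, angles in degrees, forces in N, time in s.
With the tool pointing down it reaches from about 0.325 to 0.9 m from the base axis. Payload 6.1 kg.
Tool frame: the origin (TCP) lies midway between the tips of the shut fingers; the grasp point (between the pads) lies 19 mm behind it; x points along the fingers, z is the direction in which the jaws open and shut, and the axes are right-handed (so a half turn about x gives the same grasp; the last joint's range is limited). The gripper opens to 85 mm and grips with 20 to 120 N. Pads are 22 mm wide; open, the fingers measure 114 mm over their backs; the gripper's body (76 mm by 85 mm) begins 54 mm behind the grasp point. The pads swing forward as they close: fully open they stand 13 mm farther back than shut.
Start: joints at [-79.819, 12.628, 87.462, -0, 79.91, -7.225], TCP at [0.187, -0.596, 0.231] pointing down, gripper open.
Joint ranges: [-170.65, 170.65], [-52.31, 119.04], [5.05, 147.46], [-71.25, 251.25], [11.57, 151.72], [-153.62, 153.62]. Speed limits (degrees/s): [147.25, 147.25, 172.46, 180, 180, 180].

INTERFACE

Orientations are given as [roll, pitch, yaw] about the fixed x, y, z axes, in that order (R = Rz(yaw) Ry(pitch) Rx(roll)).
In Python, from rig import * gives the robot as it stands.
- The arm moves only by the shell command python3 -m jog 'ROWS' [OPENING] [FORCE]. ROWS is JSON, a list of rows, each a list of 2 entries, a list of its own where there are three numbers: the shift along the tool's x, y, z in cm, then the turn, a rotation vector about the tool's x, y, z in degrees. A call has 1 to 20 rows; each row is the pose to reach, as a shift and turn from the pose commanded when the call began, along the tool's axes at that moment; what a row does not reach only later rows make up. A row lasts 1/12 s, in which the tool goes at most 41.7 mm and 7.16 degrees, less where a joint would pass 70% of its speed; a pose out of reach is approached as far as the arm can. A call with a gripper value outside its range is refused whole. OPENING is the opening, from 0 (shut) to 1 (fully open), set as the call begins (- or left out, the last holds). The fingers move at their own pace and stop on an object; FORCE is the grip in N (left out, the last holds). Time passes only in rows, so rows that repeat a pose let the fingers close. It gives the time, the measured TCP pose, the force and the opening at its end, in the units of the state.
- get_obs(): the state, without advancing time (a new reading comes with each control period).
- capture(name): name is "scene" or "top" or "wrist"; returns a dict with "image" (420x560x3 uint8, red, green, blue), "mtx" (3x3 intrinsics, pixels), "k1" (the pictures are not rectified: a ray, as slopes to the right and down, at radius r is drawn at 1 + k1 r^2 times it, then the intrinsics apply), "position" and "orientation" of the camera in the world. Camera axes: x right, y up, looking along -z (the intrinsics and any distortion apply to the point x, -y, -z); pixel columns grow to the right and rows downward; lengths in m; the calibration is good to about 2 mm. A picture is of the moment at which its call begins. There is no depth.
- hand_in(): hands the job in, once; it reports no verdict.
Trained networks look in the newest picture that a camera, given by its name, has taken for a name from the list of things; names that differ only in an ending like _2 or _b are one class to them, and where a whole thing is asked for, a point or a joint stands for the part that bears it (a point fixed in the world has none). Each returns a list of dicts, best first, with "score" (0 to 1); they miss things now and then, are a little off and sometimes report something else, mostly with a low value. They report only what shows in the picture. A call takes as long as a camera call.
- find_in(name, camera): "box" ([left, top, right, bottom] in pixels, round what is visible of it).
The state is a dict: "t": time; "joint_positions": joint angles; "qd": joint speeds; "effort": joint torques, N m; "ee_pos": TCP position; "tool_rot": TCP orientation; "contact_force": force on the tool from outside, world axes, zero at the start; "wrist_torque": the same for the moment, N m; "opening": finger opening in m.
Only numpy, scipy, OpenCV 4.12 (cv2) and the standard library are available. Lean on these libraries where they do the work, as an engineer would, in place of code of your own. Each camera call takes 0.05 s, during which the arm holds its last target. There are 200 camera calls.

## Working session

There is one attempt and no reset: what is moved stays moved. The work goes in short steps, Python scripts to look and compute and a shell command to move; the robot and the scene stay as the last step left them, time stands still between calls to the robot, and variables do not carry over. Pictures are saved under pics/ and viewed, about 8 in all and at most 12, crops included, and the job is handed in when it is done.

```bash
mkdir -p pics
cat > h.py <<'E'
from rig import *
import numpy as np, cv2
from scipy.spatial.transform import Rotation as R
def rot(o):
    o=np.array(o,float)
    if o.shape==(3,3): return o
    if o.shape==(4,): return R.from_quat(o).as_matrix()
    return R.from_euler('xyz',o,degrees=True).as_matrix()
def ray(c,u,v):
    M=np.array(c["mtx"]); k=c["k1"]
    p=cv2.undistortPoints(np.array([[[u,v]]],float),M,np.array([k,0,0,0,0.])).ravel()
    return np.array(c["position"]),rot(c["orientation"])@np.array([p[0],-p[1],-1])
def at_z(c,u,v,z):
    o,d=ray(c,u,v); return o+d*(z-o[2])/d[2]
E
python3 - <<'E'
from h import *
print(get_obs())
for n in("scene","top"):
    c=capture(n); cv2.imwrite(f"pics/{n}0.png",c["image"][:,:,::-1]); print(n,c["position"],c["orientation"],c["k1"])
    for t in("wide_box","wide_button_top","wide_lid","small_lid"):
        for f in find_in(t,n)[:3]: 
            b=f["box"]; print(t,f["score"],np.round(b),at_z(c,(b[0]+b[2])/2,(b[1]+b[3])/2,.1 if 'button' in t else .09).round(3))
E
```

```text
{'t': 0.0, 'joint_positions': array([-7.98192591e+01,  1.26758419e+01,  8.75262252e+01,  1.25717653e-03,
        7.99122532e+01, -7.22425697e+00]), 'qd': array([ 0.01853815, -0.00146095,  0.04536638,  0.06233605, -0.05447054,
        0.01359526]), 'effort': array([-5.92988872e-04, -4.96906865e+01, -3.89395559e+01, -1.67113717e-04,
        1.11424760e-02, -5.08326394e-07]), 'ee_pos': array([ 0.18685313, -0.59576577,  0.23018853]), 'tool_rot': array([172.155649  ,  89.88567303,  99.56042546]), 'contact_force': array([0.52916112, 0.1453735 , 0.02556677]), 'wrist_torque': array([ 0.06875482, -0.00433754, -0.02310938]), 'opening': 0.08506685506508281}
scene [0.1170706  0.54380459 0.56305908] [  60.68851215   -0.64782219 -148.89084756] -0.02454606483372673
wide_box 0.87 [280. 151. 362. 232.] [ 0.506 -0.282  0.09 ]
wide_button_top 0.41 [343. 166. 353. 178.] [ 0.49 -0.38  0.1 ]
wide_lid 0.98 [283. 148. 362. 198.] [ 0.542 -0.362  0.09 ]
small_lid 0.96 [199. 218. 315. 280.] [ 0.502 -0.037  0.09 ]
top [ 0.4202327  -0.18288554  0.96437128] [  9.20497682   0.21604242 -90.23065374] -0.12191966416724064
wide_box 0.97 [315. 169. 465. 295.] [ 0.539 -0.369  0.09 ]
wide_button_top 0.53 [397. 247. 416. 270.] [ 0.494 -0.393  0.1  ]
wide_button_top 0.33 [321. 170. 463. 292.] [ 0.539 -0.37   0.1  ]
wide_lid 0.88 [321. 169. 462. 292.] [ 0.541 -0.372  0.09 ]
small_lid 0.6 [155. 200. 242. 307.] [ 0.504 -0.05   0.09 ]
```

View pics/top0.png

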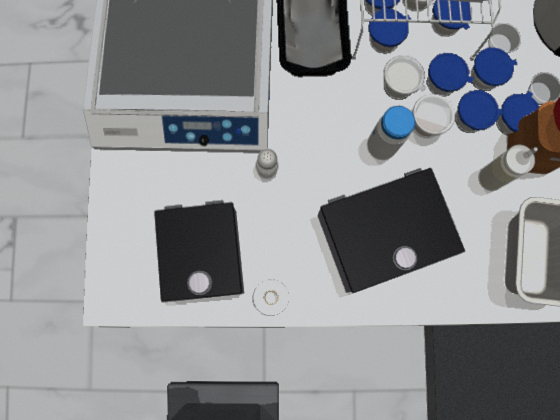

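View pics/scene0.png

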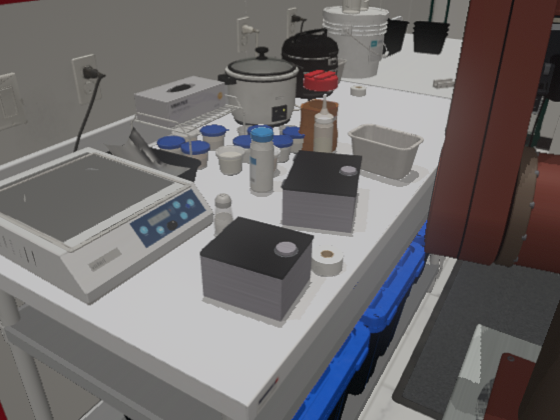

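The top view shows the wide box at the right: lid corners about (320,210), (432,170), (465,247) and (350,291), with its button at (405,258). The narrow box is at the left. Next I work out the pose.

Run:
```python
from h import *
c=capture("top"); im=c["image"]
g=cv2.cvtColor(im,cv2.COLOR_RGB2GRAY)
m=((g<45)*255).astype(np.uint8); m=cv2.morphologyEx(m,cv2.MORPH_OPEN,np.ones((3,3)))
cs,_=cv2.findContours(m,cv2.RETR_EXTERNAL,cv2.CHAIN_APPROX_NONE)
k=[q for q in cs if cv2.pointPolygonTest(q,(390.,220.),False)>0][0]
w=np.array([at_z(c,*p,0.093)[:2] for p in k[:,0].astype(float)])
r=cv2.minAreaRect((w*1000).astype(np.float32)); print(r, cv2.boxPoints(r).round(1))
b=im[235:282,382:430].max(2); u=np.argwhere((b>110)); cc=u.mean(0)[::-1]+[382,235]; print(cc,at_z(c,*cc,0.101))
s=capture("scene"); B=find_in("wide_button_top","scene")
print(at_z(s,348.5,171,.101))
```

```text
((546.2135009765625, -376.6990966796875), (151.50999450683594, 192.4581756591797), 19.32968521118164) [[ 442.9 -311. ]
 [ 506.6 -492.6]
 [ 649.6 -442.4]
 [ 585.8 -260.8]]
[410.28312413 267.37656904] [ 0.47891254 -0.39824853  0.101     ]
[ 0.4893122  -0.38147115  0.101     ]
```

```bash
cat >> h.py <<'E'
def plan(target, yaw=None):
    o=get_obs(); T=rot(o["tool_rot"]); d=T.T@(np.array(target)-o["ee_pos"])*100
    print("pos",o["ee_pos"].round(4),"shift cm",d.round(2)); print("toolaxes cols\n",T.round(3))
    return T
E
python3 - <<'E'
from h import *
T=plan([.497,-.394,.20])
b=np.array([np.cos(np.radians(19.3)),np.sin(np.radians(19.3)),0])
y=T[:,1]; z=T[:,2]
print("box x in tool y,z", y@b,z@b, "angle from y to box x about tool x", np.degrees(np.arctan2(z@b,y@b)), get_obs()["t"])
E
```

```text
pos [ 0.187  -0.5964  0.2313] shift cm [  3.13  35.64 -10.04]
toolaxes cols
 [[-0.     0.954  0.299]
 [-0.     0.299 -0.954]
 [-1.    -0.     0.   ]]
box x in tool y,z 0.9994542428820894 -0.03303356028806054 angle from y to box x about tool x -1.8930279773357228 0.65
```

```bash
python3 -m jog '[[[0,3,-1],[0,0,0]],[[0,6,-2],[0,0,0]],[[0,9,-3],[0,0,0]],[[0,12,-4],[-1,0,0]],[[0,15,-4.5],[-1.9,0,0]],[[0,18,-5],[-1.9,0,0]],[[0,21,-6],[-1.9,0,0]],[[0,24,-7],[-1.9,0,0]],[[0,27,-8],[-1.9,0,0]],[[1,30,-9],[-1.9,0,0]],[[2,33,-9.5],[-1.9,0,0]],[[2.5,35,-10],[-1.9,0,0]],[[3,35.6,-10],[-1.9,0,0]],[[3.1,35.6,-10],[-1.9,0,0]],[[3.1,35.6,-10],[-1.9,0,0]],[[3.1,35.6,-10],[-1.9,0,0]]]' 0 40
python3 - <<'E'
from h import *
c=capture("wrist"); cv2.imwrite("pics/w1.png",c["image"][:,:,::-1])
for f in find_in("wide_button_top","wrist")[:2]:
    b=f["box"]; print(f["score"],np.round(b),at_z(c,(b[0]+b[2])/2,(b[1]+b[3])/2,.101).round(4))
plan([.497,-.394,.2]); print(get_obs()["opening"],get_obs()["t"],get_obs()["contact_force"])
E
```

```text
t: 1.98
ee_pos: [0.4958, -0.3954, 0.2006]
tool_rot: [-46.5, 90.0, -117.3]
contact_force: [-0.1, 0.6, 0.1]
opening: -0.0001
0.76 [251. 188. 289. 228.] [ 0.4965 -0.3908  0.101 ]
pos [ 0.4959 -0.3956  0.2009] shift cm [ 0.09  0.16 -0.12]
toolaxes cols
 [[ 0.     0.944  0.329]
 [-0.001  0.329 -0.944]
 [-1.     0.     0.001]]
0.00010141733352385782 2.0833 [-0.70644007 -0.18335014  0.41698025]
```

View pics/w1.png

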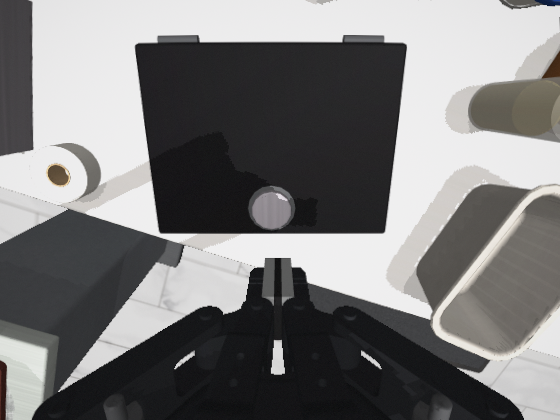

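The wrist view shows the lid square to the hand. The button is at (270,208), about 2–3 mm off the commanded axis, so I correct for that and go down.

```bash
python3 -m jog '[[[2,0.2,-0.3],[0,0,0]],[[4.5,0.2,-0.3],[0,0,0]],[[7,0.2,-0.3],[0,0,0]],[[8.5,0.2,-0.3],[0,0,0]],[[9.4,0.2,-0.3],[0,0,0]],[[9.4,0.2,-0.3],[0,0,0]],[[9.4,0.2,-0.3],[0,0,0]]]'
python3 -m jog '[[[0.2,0,0],[0,0,0]],[[0.4,0,0],[0,0,0]],[[0.6,0,0],[0,0,0]],[[0.8,0,0],[0,0,0]],[[1.0,0,0],[0,0,0]],[[1.1,0,0],[0,0,0]],[[1.1,0,0],[0,0,0]],[[1.1,0,0],[0,0,0]]]'
python3 -c "
from h import *
o=get_obs();print(o['ee_pos'],o['contact_force'])"
```

```text
t: 2.67
ee_pos: [0.4974, -0.3916, 0.1069]
tool_rot: [14.8, 90.0, -56.0]
contact_force: [0.8, 0.0, 0.8]
opening: 0.0
t: 3.33
ee_pos: [0.4981, -0.3915, 0.0959]
tool_rot: [21.7, 89.9, -49.0]
contact_force: [0.5, -1.5, 3.7]
opening: 0.0005
[ 0.49812546 -0.3915478   0.09594384] [ 0.48859454 -1.49673943  3.68592988]
```

```bash
python3 -m jog '[[[0.1,0,0],[0,0,0]],[[0.15,0,0],[0,0,0]],[[0.15,0,0],[0,0,0]],[[0.15,0,0],[0,0,0]]]'
python3 -m jog '[[[-0.1,0,0],[0,0,0]],[[-0.25,0.03,0],[0,0,0]],[[-0.4,0.06,0],[0,0,0]],[[-0.6,0.11,0],[0,0,0]],[[-0.85,0.17,0],[0,0,0]],[[-1.1,0.22,0],[0,0,0]],[[-1.35,0.28,0],[0,0,0]],[[-1.6,0.35,0],[0,0,0]],[[-1.9,0.43,0],[0,0,0]],[[-2.2,0.55,0],[0,0,0]],[[-2.5,0.65,0],[0,0,0]],[[-2.8,0.78,0],[0,0,0]],[[-3.1,0.9,0],[0,0,0]],[[-3.45,1.05,0],[0,0,0]],[[-3.75,1.2,0],[0,0,0]]]'
python3 - <<'E'
from h import *
c=capture("top"); s=capture("scene"); cv2.imwrite("pics/m.png",np.hstack([c["image"][100:400,200:560],s["image"][80:380,200:560]])[:,:,::-1])
o=get_obs();print(o['ee_pos'],o['contact_force'])
E
```

```text
t: 3.67
ee_pos: [0.4982, -0.3916, 0.0953]
tool_rot: [19.4, 89.9, -51.3]
contact_force: [-0.1, -1.2, 8.6]
opening: -0.0
t: 4.92
ee_pos: [0.5092, -0.3868, 0.1317]
tool_rot: [97.7, 90.0, 27.0]
contact_force: [-1.0, -1.0, 2.9]
opening: -0.0003
[ 0.50966647 -0.38689816  0.13213022] [-0.36139374  0.82617438  4.55804395]
```

View pics/m.png

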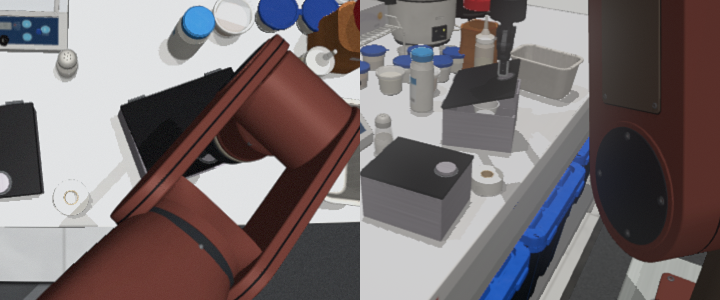

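The scene half (right) shows the wide lid about 0.3 rad up, with the fingertip on its button near (505,75). It carries about 4 N, so it is in check and I carry on along the arc.

```bash
python3 -m jog '[[[-0.6,0.3,0],[0,0,0]],[[-1.15,0.65,0],[0,0,0]],[[-1.7,1.0,0],[0,0,0]],[[-2.25,1.4,0],[0,0,0]],[[-2.8,1.8,0],[0,0,0]],[[-3.3,2.25,0],[0,0,0]],[[-3.8,2.7,0],[0,0,0]],[[-4.25,3.15,0],[0,0,0]],[[-4.7,3.7,0],[0,0,0]],[[-5.15,4.2,0],[0,0,0]],[[-5.5,4.75,0],[0,0,0]],[[-5.9,5.3,0],[0,0,0]],[[-6.25,5.9,0],[0,0,0]],[[-6.55,6.45,0],[0,0,0]],[[-6.85,7.1,0],[0,0,0]],[[-7.1,7.7,0],[0,0,0]]]'
python3 - <<'E'
from h import *
s=capture("scene"); cv2.imwrite("pics/m2.png",s["image"][40:340,200:560][:,:,::-1])
o=get_obs();print(o['ee_pos'],o['contact_force'])
E
```

```text
t: 6.35
ee_pos: [0.5823, -0.3612, 0.2025]
tool_rot: [163.8, 90.0, 93.1]
contact_force: [1.3, -0.9, 1.6]
opening: -0.0001
[ 0.58338356 -0.36082697  0.20301775] [1.19426594 0.05001185 0.70717658]
```

View pics/m2.png

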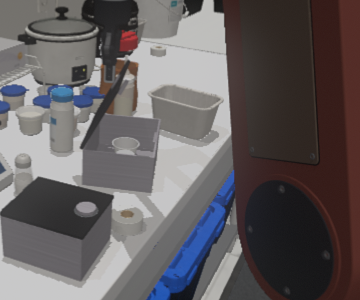

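The crop shows the wide lid at about 1.1 rad with the finger behind it and the cup visible inside. I guide it further back, then lift clear.

```bash
python3 -m jog '[[[-0.3,0.6,0],[0,0,0]],[[-0.5,1.2,0],[0,0,0]],[[-0.7,1.8,0],[0,0,0]],[[-0.9,2.4,0],[0,0,0]],[[-1.1,3.0,0],[0,0,0]],[[-1.3,3.6,0],[0,0,0]],[[-2,4,0],[0,0,0]],[[-3,4.2,0],[0,0,0]],[[-4.5,4.2,0],[0,0,0]],[[-6,4.2,0],[0,0,0]],[[-8,4.2,0],[0,0,0]],[[-10,4.2,0],[0,0,0]],[[-12,4.2,0],[0,0,0]],[[-13,4.2,0],[0,0,0]],[[-13,4.2,0],[0,0,0]],[[-13,4.2,0],[0,0,0]],[[-13,4.2,0],[0,0,0]],[[-13,4.2,0],[0,0,0]],[[-13,4.2,0],[0,0,0]],[[-13,4.2,0],[0,0,0]]]'
python3 - <<'E'
from h import *
s=capture("scene"); cv2.imwrite("pics/m3.png",s["image"][40:340,200:560][:,:,::-1])
o=get_obs();print(o['ee_pos'],o['contact_force'],o['qd'].round(2))
E
```

```text
t: 8.07
ee_pos: [0.6209, -0.3474, 0.3309]
tool_rot: [-143.6, 89.9, 145.7]
contact_force: [-0.5, 0.8, 0.5]
opening: 0.0001
[ 0.62104773 -0.34750208  0.33125954] [ 0.83526483 -0.26493695 -1.13940478] [ 0.09 -0.25 -0.27  0.05  0.01 -0.03]
```

View pics/m3.png

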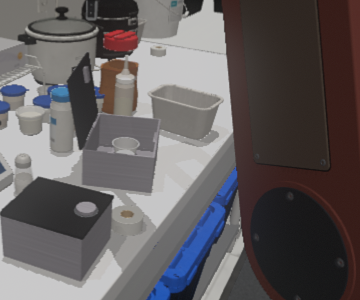

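The lid stands up (crop 70–100, 55–145) and the hand is clear. I check that it is still and estimate its angle.

```bash
python3 -m jog '[[[0,0,0],[0,0,0]],[[0,0,0],[0,0,0]],[[0,0,0],[0,0,0]],[[0,0,0],[0,0,0]],[[0,0,0],[0,0,0]],[[0,0,0],[0,0,0]],[[0,0,0],[0,0,0]],[[0,0,0],[0,0,0]],[[0,0,0],[0,0,0]],[[0,0,0],[0,0,0]]]'
python3 - <<'E'
from h import *
s=capture("scene"); im=s["image"]; old=cv2.imread("pics/m3.png")[:,:,::-1]
cr=im[40:340,200:560]; print("lid diff",np.abs(cr[40:160,60:120].astype(int)-old[40:160,60:120]).max())
b=np.array([np.cos(np.radians(19.3)),np.sin(np.radians(19.3)),0]); n=np.array([-b[1],b[0],0])
H=np.array([.618,-.3515,.085]); M=s["mtx"]
out=im.copy()
for th,col in((1.4,(255,0,0)),(1.75,(0,255,0))):
    P=[]
    for r,y in((0,.1),(.152,.1),(.152,-.1),(0,-.1)):
        p=H+n*y+r*(-np.cos(th)*b+np.sin(th)*np.array([0,0,1]))
        q=rot(s["orientation"]).T@(p-s["position"]); q=np.array([q[0],-q[1]])/-q[2]
        q=q*(1+s["k1"]*(q@q)); P.append([M[0][0]*q[0]+M[0][2],M[1][1]*q[1]+M[1][2]])
    cv2.polylines(out,[np.int32(P)],True,col,1)
cv2.imwrite("pics/m4.png",cv2.resize(out[60:260,200:400],None,fx=3,fy=3)[:,:,::-1])
E
```

```text
t: 8.95
ee_pos: [0.6213, -0.3477, 0.3323]
tool_rot: [-127.1, 90.0, 162.2]
contact_force: [-0.5, -0.6, 0.0]
opening: 0.0001
lid diff 20
```

View pics/m4.png

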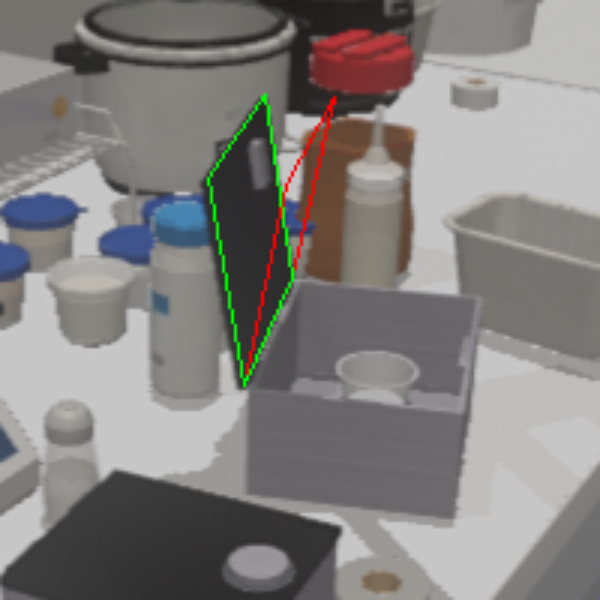

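The lid matches the green 1.75 rad outline exactly and is still. The narrow box is shut and the hand is clear.

```bash
python3 -c "
from rig import *
print(hand_in())"
```

```text
the job is handed in; nothing more can be done
None
```

The wide box is open and its lid stands by itself at its stop. I handed the job in at about 9 s of the 37 s allowed.

- **What I did:** I pressed the wide box's button with the closed fingertips, reading up to about 8.6 N on the tool. I then let the lid rise under the fingers at roughly 0.5 to 0.7 rad/s. I guided it past 1.1 rad and lifted the hand clear.
- **Lid position:** In the last picture the lid matches the projected 1.75 rad outline. Compared with a picture 0.9 s earlier, the lid area changed by at most 20 of 255 grey levels. I took that as image noise, so the lid is still.
- **Rest of the scene:** The narrow box looks shut, and the hand is about 95 mm above the open lid's top edge. The tool force reads about zero within its noise.
- **Not checked directly:** I could not read the lid's angle or speed, so both come from the pictures and the hand's path. None of the checks failed. The one disagreement was a 3 mm difference between the network's button position and mine; I used a value between the two.

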